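# Pin the carving cradle's slides together

## Robot

A 6-joint arm with a two-finger parallel gripper is mounted at the origin on the work surface. World frame = base frame: x ahead of the robot, y to its left, z up, the work surface at z = 0. Lengths are in m, angles in degrees, forces in N, time in s.
With the tool pointing down it reaches from about 0.225 to 0.875 m from the base axis. Payload 3.4 kg.
Tool frame: the origin (TCP) lies midway between the tips of the shut fingers; the grasp point (between the pads) lies 19 mm behind it (robot.grip_depth is the distance from the TCP to the grasp point, in m); z points along the fingers, y is the line along which they close (so a half turn about z gives the same grasp; the last joint's range is limited). The gripper opens to 85 mm and grips with 20 to 120 N. Pads are 22 mm wide; open, the fingers measure 114 mm over their backs; the gripper's body (76 mm by 85 mm) begins 54 mm behind the grasp point. The pads swing forward as they close: fully open they stand 13 mm farther back than shut.
Start: joints at [59.301, 15.808, 86.224, -0, 77.962, -6.933], TCP at [0.232, 0.526, 0.209] pointing down, gripper open.
Joint ranges: [-165.64, 165.64], [-43.16, 119.46], [12.63, 154.43], [-67.54, 247.53], [6.08, 155.33], [-154.97, 154.97]. Speed limits (degrees/s): [147.25, 147.25, 180, 180, 180, 180].

## Interface

Orientations are given as a 3x3 rotation matrix whose columns are the frame's x, y, z axes.
In Python, from bench import robot gives the robot as it stands.
- The arm moves only by the tool move_arm, never from a script. Its argument "steps" is a list of rows, each an object with "slide": the shift along the tool's x, y, z normalised to -1 to 1, where 1 is 0.1 m, a list of three; "rotation": the turn, a rotation vector about the tool's x, y, z normalised to -1 to 1, where 1 is 120 degrees, a list of three. A call has 1 to 20 rows; each row is the pose to reach, as a shift and turn from the pose commanded when the call began, along the tool's axes at that moment; what a row does not reach only later rows make up. A row lasts 1/12 s, in which the tool goes at most 41.7 mm and 7.16 degrees, less where a joint would pass 70% of its speed; a pose out of reach is approached as far as the arm can. A call with a number of a shift or a turn outside -1 to 1 is refused whole. A call with a gripper value outside its range is refused whole. "hand" is the closure, from 0 (fully open) to 1 (shut), set as the call begins (left out, the last holds). The fingers move at their own pace and stop on an object; the grip force is fixed at half the most. Time passes only in rows, so rows that repeat a pose let the fingers close. It gives the time, the measured TCP pose, the force, the opening and the grip force at its end, in the units of the state.
- robot.read_state(): the state, without advancing time (a new reading comes with each control period).
- robot.grab_frame(name): name is "scene" or "top" or "wrist"; returns the picture (480x640x3 uint8, red, green, blue); there is no depth.
- robot.camera_params(name): a dict with "camera_matrix" (3x3 intrinsics, pixels), "dist_coeffs" ([k1, k2, p1, p2, k3] as OpenCV has them; the pictures are not rectified), "R" (3x3) and "t" (3): a world point X has camera coordinates R X + t. Camera axes: x right, y down, z forward; pixel columns grow to the right and rows downward; lengths in m; the calibration is good to about 2 mm. A picture is of the moment at which its call begins: read the wrist's pose just before it. camera_params takes no time and is no camera call; for the wrist camera it gives the pose at the moment of the call.
- robot.job_done(): hands the job in; it is judged then, once.
The state is a dict: "time_s": time; "joint_positions": joint angles; "joint_velocities": joint speeds; "effort": joint torques, N m; "tcp_pos": TCP position; "tcp_rot": TCP orientation; "ft_force": force on the tool from outside, world axes, zero at the start; "wrist_torque": the same for the moment, N m; "grip_width": finger opening in m; "gripper_force": force on a finger pad.
Only numpy, scipy, OpenCV 4.12 (cv2) and the standard library are available. Lean on these libraries where they do the work, as an engineer would, in place of code of your own. Each camera call takes 0.05 s, during which the arm holds its last target. There are 200 camera calls.

## Task

Lock the carving cradle: take the red-headed steel pin from its wooden stand and thread it straight down through the hole in the top slide, then the hole of the inner slide hidden beneath it, then the socket in the base, until its flange rests flat on the top slide, and let go. The inner slide has crept towards the workpiece, so feel for its hole with the pin's nose and move the pin sideways to bring the slides into line; go gently and never force the pin against the cradle (40 N breaks it). Leave the jar and the two gouges where they are.

Things in the scene. Friction and masses are not known exactly. Their poses are not given: they have to be found in the camera images.
- pin: Loose steel pin, about 160 g, upright, nose down in the stand at the start. Origin: centre of the nose's flat end; z runs up to the head. Shank 12 mm in diameter, 46 mm long, its last 2 mm tapering to a 10 mm flat end. Flange 26 mm in diameter from 46 to 50 mm. Red square head from 50 to 88 mm.
- pin_head (a point): Centre of the top of the pin's red head, 88 mm above the nose. The head is 20 x 20 mm with sides along the pin's x and y, and 38 mm tall: grip it here.
- stand: Fixed light wooden block 80 x 80 mm, 60 mm tall, with a 15 mm hole, 52 mm deep, in the middle of its top that holds the pin (flange on the block's top). Origin: centre of the underside.
- cradle: Green carving cradle bolted down. Origin on the bench, on the socket's axis; z up, y along the track of both slides (dark wooden workpiece at the -y end). Base 30 mm tall, 90 mm wide, from y = -150 to 70 mm; side walls to 56 mm; feet 64 mm either side. Both slide holes and the socket are round, 13.5 mm wide, all at x = 0. Limit: 40 N between pin and all of the cradle, slides included.
- cradle_socket (a point): Mouth of the socket in the base, 30 mm above the bench, hidden under the slides; centre of a round hole 13.5 mm in diameter and 22 mm deep. With the pin home its nose is 12 mm above the bench.
- inner_track (a point): Fixed point of the cradle on the socket's axis, at the height of the inner slide's upper face, 44 mm above the bench. The inner slide (brass, 12 mm thick, underside at 32 mm) is hidden under the top slide. Its hole lies 3.5 to 16 mm from this point towards the workpiece (the cradle's -y): not measured. Stiff (about 5 N to move), it travels 18 mm either way, and follows the pin once the nose is in its hole.
- slide_hole (a point): Centre of the mouth of the top slide's hole (13.5 mm wide), on its upper face 58 mm above the bench; the slide is 12 mm thick. It moves along the cradle's y, 19 mm either way of the socket, and follows the pin (about 1.5 N); it starts up to 12 mm from the socket. The workpiece's jaw begins 80 mm from this hole towards -y and stands 47 mm above the slide with the workpiece.
- jar: Bystander: glass jar with red lid, 66 mm in diameter, 95 mm tall; origin at the centre of its underside. Leave it.
- gouge_a: Bystander: carving gouge with dark wooden handle, lying on the bench, 170 mm long along its x, 30 mm thick; origin on the bench near the middle of its length. Leave it.
- gouge_b: Bystander: like gouge_a with a medium-brown wooden handle. Leave it.

How it is judged:
By the outcome, as a careful person would: the job done as asked, in the order asked, and still so for the second after the job is handed in, with the robot touching nothing.
It also fails if it takes over 48 s, if anything falls off the work surface, if the arm or the gripper's body presses on something with over 40 N, if the wrist force passes 120 N, or if a joint passes its speed limit or range.

## Working session

There is one attempt and no reset: what is moved stays moved. The work goes in short steps, Python scripts to look and compute and a tool call to move; the robot and the scene stay as the last step left them, time stands still between calls to the robot, and variables do not carry over. Pictures are saved under pics/ and viewed, at most 10 in all, crops included, and the job is handed in when it is done.

Besides the shell and the picture viewer there is one more tool, called by a JSON object that holds its "name" and its "arguments". move_arm: Moves the arm, as the interface text tells. Scaled input: -1 to 1 covers 0.1 m each way for a shift and 120 degrees each way for a turn. Its arguments: {"type":"object","properties":{"steps":{"type":"array"},"hand":{"type":"number"}},"required":["steps"]}

```bash
mkdir -p pics; cat > h.py <<'E'
import numpy as np, cv2
from bench import robot
def ray(cam,uv):
    p=cam if isinstance(cam,dict) else robot.camera_params(cam)
    K=np.array(p["camera_matrix"]);D=np.array(p["dist_coeffs"]);R=np.array(p["R"]);t=np.array(p["t"])
    n=cv2.undistortPoints(np.array(uv,float).reshape(-1,1,2),K,D).reshape(-1,2)
    d=np.c_[n,np.ones(len(n))]@R
    return -R.T@t,d
def onplane(cam,uv,z):
    o,d=ray(cam,uv); return o+d*((z-o[2])/d[:,2])[:,None]
def proj(cam,X):
    p=cam if isinstance(cam,dict) else robot.camera_params(cam)
    R=np.array(p["R"])
    return cv2.projectPoints(np.array(X,float).reshape(-1,1,3),cv2.Rodrigues(R)[0],np.array(p["t"]),np.array(p["camera_matrix"]),np.array(p["dist_coeffs"]))[0].reshape(-1,2)
def snap(cam,name):
    p=robot.camera_params(cam); im=robot.grab_frame(cam)
    cv2.imwrite(f"pics/{name}.png",im[:,:,::-1]); return p,im
E
python3 - <<'E'
from h import *
for c in("scene","top"):
    p,im=snap(c,c+"0"); print(c,-np.array(p["R"]).T@np.array(p["t"]),p["camera_matrix"][0][0])
s=robot.read_state(); print(s["tcp_pos"],s["tcp_rot"],s["time_s"],s["ft_force"])
a=cv2.imread("pics/scene0.png");b=cv2.imread("pics/top0.png")
E
```

```text
scene [1.11995689 0.51658733 0.94114609] 603.4853098779289
top [ 0.50825704 -0.07757552  1.05080108] 523.9425152032852
[0.23147478 0.52580549 0.2086152 ] [[-9.15205294e-01  4.02987064e-01 -8.34026802e-04]
 [ 4.02987884e-01  9.15204195e-01 -1.43068028e-03]
 [ 1.86759184e-04 -1.64546886e-03 -9.99998629e-01]] 0.1 [ 0.25489525 -0.30904845 -0.99514864]
```

View pics/top0.png

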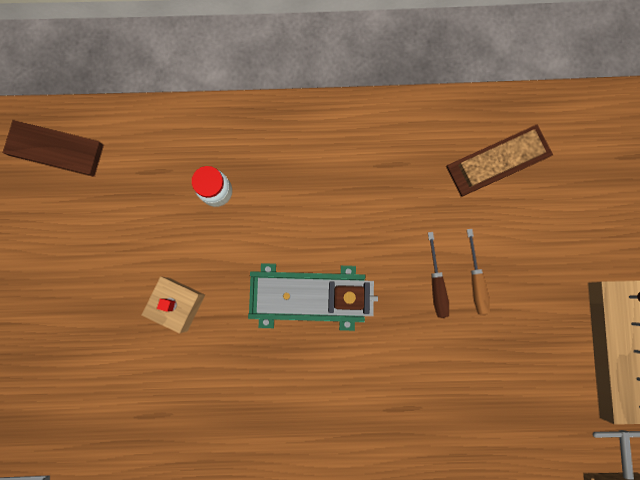

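View pics/scene0.png

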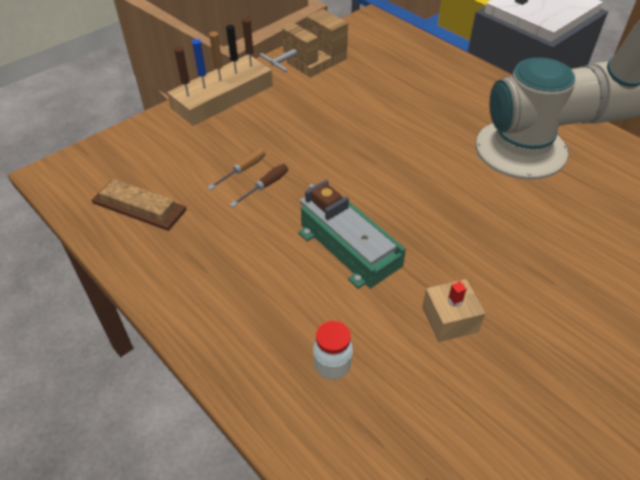

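The top view shows the pin head at (166,305) on the stand, the slide hole with brass beneath at (287,296), the cradle spanning columns 250–375 with the workpiece on the right, and the jar at (210,185). The scene view agrees, and nothing is in the way.

```bash
cat > m.py <<'E'
from h import *
import sys
def red(im,lo=70):
    h=cv2.cvtColor(im,cv2.COLOR_RGB2HSV)
    m=(((h[...,0]<6)|(h[...,0]>174))&(h[...,1]>190)&(h[...,2]>lo)).astype(np.uint8)
    return cv2.findContours(m,cv2.RETR_EXTERNAL,cv2.CHAIN_APPROX_NONE)[0]
def blob(m,a=5): return sorted([c for c in cv2.findContours(m.astype(np.uint8),cv2.RETR_EXTERNAL,cv2.CHAIN_APPROX_NONE)[0] if cv2.contourArea(c)>=a],key=cv2.contourArea,reverse=True)
E
python3 - <<'E'
from m import *
im=cv2.imread("pics/top0.png")[:,:,::-1].copy(); h=cv2.cvtColor(im,cv2.COLOR_RGB2HSV)
print(im[305,150:182].tolist()); 
for v in range(290,303): print(im[v,282:292].tolist()) if v in(293,296,299) else 0
P=robot.camera_params("top")
for uv,z in(((165,304),.102),((172,304),.06),((286.5,296),.058),((349.5,297.5),.105)): print(uv,onplane(P,[uv],z)[0])
g=(h[...,0]>60)&(h[...,0]<90)&(h[...,1]>100)
c=blob(g,50); 
for k in c: 
    r=cv2.minAreaRect(k);print("green",r,cv2.contourArea(k))
w=(h[...,1]<60)&(h[...,2]>120); w[:,:240]=0;w[:,390:]=0;w[:250]=0;w[350:]=0
for k in blob(w,50)[:3]:
    r=cv2.minAreaRect(k);b=onplane(P,cv2.boxPoints(r),.058);print("slide",r,b[:,:2].tolist())
s=(h[...,2]>150)&(h[...,1]<150); s[:,:130]=0;s[:,215:]=0;s[:265]=0;s[345:]=0
for k in blob(s,50)[:2]:
    r=cv2.minAreaRect(k);b=onplane(P,cv2.boxPoints(r),.06);print("stand",r,b[:,:2].tolist())
E
```

```text
[[179, 139, 93], [184, 143, 95], [190, 148, 99], [194, 152, 102], [195, 153, 102], [194, 153, 102], [193, 158, 105], [206, 112, 76], [223, 40, 36], [227, 37, 33], [226, 40, 36], [226, 39, 35], [227, 40, 37], [227, 40, 35], [227, 40, 35], [227, 41, 36], [227, 40, 36], [231, 42, 38], [209, 35, 31], [135, 17, 15], [108, 14, 12], [110, 14, 13], [110, 14, 12], [112, 19, 17], [130, 91, 91], [141, 141, 143], [141, 131, 120], [177, 139, 94], [196, 155, 102], [196, 155, 103], [196, 154, 103], [194, 153, 101]]
[[151, 153, 153], [139, 143, 144], [162, 136, 95], [188, 144, 72], [184, 139, 67], [185, 145, 82], [182, 145, 92], [146, 148, 152], [152, 155, 155], [152, 153, 152]]
[[149, 151, 152], [141, 110, 59], [196, 147, 62], [193, 145, 65], [193, 145, 65], [192, 145, 64], [194, 145, 63], [180, 139, 69], [143, 147, 150], [157, 160, 160]]
[[155, 157, 158], [151, 154, 157], [138, 133, 125], [159, 134, 98], [138, 113, 73], [156, 133, 96], [132, 127, 119], [148, 150, 154], [155, 156, 157], [154, 156, 155]]
(165, 304) [0.50889653 0.19910577 0.102     ]
(172, 304) [0.50855706 0.1982138  0.06      ]
(286.5, 296) [ 0.51769325 -0.01730789  0.058     ]
(349.5, 297.5) [ 0.51160701 -0.13322342  0.105     ]
green ((306.48211669921875, 296.474853515625), (114.21210479736328, 63.37574768066406), 1.4144229888916016) 1647.0
slide ((316.94805908203125, 296.5243225097656), (120.2425308227539, 35.44989013671875), 1.4688007831573486) [[0.48793471688240836, 0.04000180377215676], [0.5545076181774593, 0.037290882188223906], [0.5426437102046594, -0.18988199261170127], [0.4763784355372574, -0.18557816220918397]]
stand ((169.44354248046875, 304.5868835449219), (42.945091247558594, 43.58760070800781), 25.906511306762695) [[0.49005532898181253, 0.2569128967773911], [0.5626115493378335, 0.22162783462989527], [0.5252393700208182, 0.14878699365996406], [0.4532274562325648, 0.18454477973264116]]
```

{"name": "move_arm", "arguments": {"steps": [{"slide": [-0.32, -0.16, 0], "rotation": [0, 0, 0]}, {"slide": [-0.64, -0.32, 0], "rotation": [0, 0, 0]}, {"slide": [-0.96, -0.47, 0], "rotation": [0, 0, 0]}], "hand": 0}}

```text
time_s: 0.35
tcp_pos: [0.3006, 0.4435, 0.2088]
tcp_rot: [[-0.916, 0.401, -0.001], [0.401, 0.916, -0.001], [0.0, -0.001, -1.0]]
ft_force: [0.4, 0.9, -0.3]
grip_width: 0.0854
gripper_force: 0.0
```

{"name": "move_arm", "arguments": {"steps": [{"slide": [-0.32, -0.16, 0], "rotation": [0, 0, 0]}, {"slide": [-0.64, -0.32, 0], "rotation": [0, 0, 0]}, {"slide": [-0.96, -0.47, 0], "rotation": [0, 0, 0]}]}}

```text
time_s: 0.6
tcp_pos: [0.37, 0.3612, 0.2091]
tcp_rot: [[-0.915, 0.403, -0.001], [0.403, 0.915, -0.001], [0.0, -0.001, -1.0]]
ft_force: [0.6, 0.3, -0.2]
grip_width: 0.0853
gripper_force: 0.0
```

{"name": "move_arm", "arguments": {"steps": [{"slide": [-0.32, -0.16, 0], "rotation": [0, 0, 0]}, {"slide": [-0.64, -0.32, 0], "rotation": [0, 0, 0]}, {"slide": [-0.96, -0.47, 0], "rotation": [0, 0, 0]}]}}

```text
time_s: 0.85
tcp_pos: [0.4389, 0.2794, 0.2091]
tcp_rot: [[-0.915, 0.403, -0.001], [0.403, 0.915, -0.0], [0.001, -0.001, -1.0]]
ft_force: [0.3, 0.1, 0.2]
grip_width: 0.0853
gripper_force: 0.0
```

{"name": "move_arm", "arguments": {"steps": [{"slide": [-0.32, -0.16, 0], "rotation": [0, 0, 0]}, {"slide": [-0.64, -0.32, 0], "rotation": [0, 0, 0]}, {"slide": [-0.96, -0.47, 0], "rotation": [0, 0, 0]}, {"slide": [-0.96, -0.47, 0], "rotation": [0, 0, 0]}, {"slide": [-0.96, -0.47, 0], "rotation": [0, 0, 0]}]}}

```text
time_s: 1.27
tcp_pos: [0.5082, 0.198, 0.2087]
tcp_rot: [[-0.914, 0.406, -0.001], [0.406, 0.914, -0.0], [0.001, -0.001, -1.0]]
ft_force: [-0.7, 0.6, 0.3]
grip_width: 0.0854
gripper_force: 0.0
```

```bash
python3 - <<'E'
from m import *
s=robot.read_state(); print(s["time_s"],s["tcp_pos"],np.round(s["tcp_rot"],4).tolist(),s["ft_force"])
P,im=snap("wrist","w1")
print(-np.array(P["R"]).T@np.array(P["t"]))
print(proj(P,[[.5085,.199,.102],[.5177,-.0173,.058]]))
E
```

```text
1.2667 [0.50819363 0.1979531  0.20871046] [[-0.9137, 0.4063, -0.0012], [0.4063, 0.9137, -0.0001], [0.0011, -0.0006, -1.0]] [-0.74275553  0.62567884  0.26039991]
[0.43973561 0.22757822 0.37291202]
[[317.30932135 230.76900322]
 [ 87.97052187 326.37430752]]
```

View pics/w1.png

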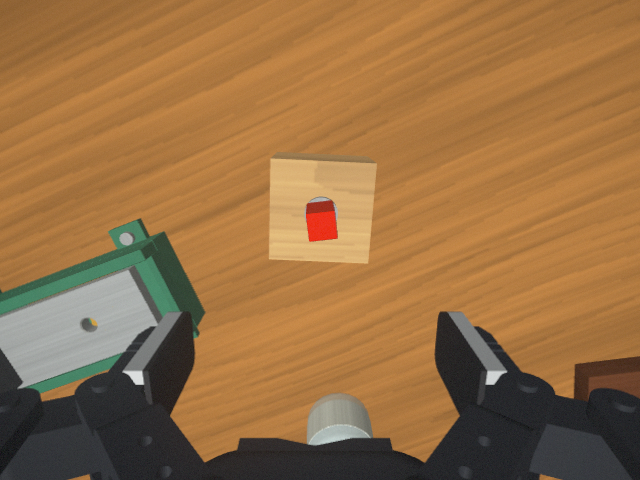

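The wrist view shows the pin's red head at about (322,226) on its stand, turned a few degrees from the image axes, and the slide hole at (90,325), close to where it was projected.

```bash
python3 - <<'E'
from m import *
im=cv2.imread("pics/w1.png")[:,:,::-1].copy(); P=robot.camera_params("wrist")
m=(im[...,0]>205)&(im[...,1]<70)
k=[c for c in blob(m,50)][0]; r=cv2.minAreaRect(k); b=onplane(P,cv2.boxPoints(r),.102)
print(r,b.round(4).tolist(),b.mean(0)); d=np.diff(b,axis=0); print(np.degrees(np.arctan2(d[:,1],d[:,0])),np.linalg.norm(d,axis=1))
q=onplane(P,[cv2.minAreaRect(k)[0]],.102)
# slide hole
h=cv2.cvtColor(im,cv2.COLOR_RGB2HSV); reg=np.zeros(m.shape,bool); reg[312:338,76:104]=1
hm=reg&((h[...,1]>60)|(h[...,2]<130)); k=blob(hm)[0]; e=cv2.fitEllipse(cv2.convexHull(k)); print(e,onplane(P,[e[0]],.058))
# stand top
w=(h[...,2]>190)&(h[...,1]<150); w[:150]=0; w[275:]=0; w[:,:255]=0; w[:,390:]=0
b=onplane(P,cv2.boxPoints(cv2.minAreaRect(blob(w)[0])),.06); print("stand",b.mean(0),b.round(4).tolist())
E
```

```text
((321.19512939453125, 225.75608825683594), (27.387022018432617, 28.270471572875977), 83.6598129272461) [[0.4934, 0.1977, 0.102], [0.499, 0.2159, 0.102], [0.5174, 0.2103, 0.102], [0.5117, 0.1918, 0.102]] [0.50537538 0.20391028 0.102     ]
[  72.64913897  -16.87059479 -107.21752207] [0.01901743 0.01919962 0.01939488]
((88.66515350341797, 324.2104797363281), (13.312912940979004, 16.973752975463867), 109.36361694335938) [[ 0.51549206 -0.01448688  0.058     ]]
stand [0.5059136  0.20397043 0.06      ] [[0.5226, 0.148, 0.06], [0.4522, 0.1861, 0.06], [0.4878, 0.2573, 0.06], [0.5611, 0.2245, 0.06]]
```

{"name": "move_arm", "arguments": {"steps": [{"slide": [0.045, 0.041, 0.2], "rotation": [0, 0, -0.058]}, {"slide": [0.045, 0.041, 0.5], "rotation": [0, 0, -0.058]}, {"slide": [0.045, 0.041, 0.8], "rotation": [0, 0, -0.058]}, {"slide": [0.045, 0.041, 0.8], "rotation": [0, 0, -0.058]}, {"slide": [0.045, 0.041, 0.8], "rotation": [0, 0, -0.058]}]}}

```text
time_s: 1.73
tcp_pos: [0.5028, 0.2058, 0.1284]
tcp_rot: [[-0.958, 0.287, -0.004], [0.287, 0.958, -0.001], [0.004, -0.002, -1.0]]
ft_force: [-0.3, 0.3, 0.8]
grip_width: 0.086
gripper_force: 0.0
```

```bash
python3 - <<'E'
from m import *
s=robot.read_state(); R=np.array(s["tcp_rot"]);T=np.array(s["tcp_pos"]); print(s["time_s"],T,R.round(4).tolist(),s["ft_force"])
P,im=snap("wrist","w2")
m=(im[...,0]>205)&(im[...,1]<70)
r=cv2.minAreaRect(blob(m,50)[0]); b=onplane(P,cv2.boxPoints(r),.102); d=np.diff(b,axis=0)
print(r,b.mean(0),np.degrees(np.arctan2(d[:,1],d[:,0])), np.linalg.norm(d,axis=1),"tool",R.T@(b.mean(0)-T), "yang",np.degrees(np.arctan2(R[1,1],R[0,1])))
E
```

```text
1.7333 [0.5027764  0.20578624 0.1284139 ] [[-0.9578, 0.2875, -0.0041], [0.2875, 0.9578, -0.0007], [0.0038, -0.0018, -1.0]] [-0.31978799  0.33412299  0.7887484 ]
((312.0, 282.0), (36.0, 38.0), 90.0) [0.50627344 0.2027591  0.102     ] [  73.36123364  -16.02579295 -106.62801111] [0.01867644 0.01928034 0.01917926] tool [-0.00431893 -0.00184567  0.02640128] yang 73.29302791042589
```

{"name": "move_arm", "arguments": {"steps": [{"slide": [-0.03, -0.01, 0.1], "rotation": [0, 0, 0]}, {"slide": [-0.03, -0.01, 0.1], "rotation": [0, 0, 0]}, {"slide": [-0.03, -0.01, 0.1], "rotation": [0, 0, 0]}]}}

```text
time_s: 2.03
tcp_pos: [0.508, 0.2034, 0.1201]
tcp_rot: [[-0.957, 0.289, 0.001], [0.289, 0.957, 0.0], [-0.001, 0.001, -1.0]]
ft_force: [0.1, -0.5, -0.3]
grip_width: 0.085
gripper_force: 0.0
```

{"name": "move_arm", "arguments": {"steps": [{"slide": [0.014, -0.01, 0.2], "rotation": [0, 0, 0]}, {"slide": [0.014, -0.01, 0.4], "rotation": [0, 0, 0]}, {"slide": [0.014, -0.01, 0.51], "rotation": [0, 0, 0]}, {"slide": [0.014, -0.01, 0.51], "rotation": [0, 0, 0]}, {"slide": [0.014, -0.01, 0.51], "rotation": [0, 0, 0]}, {"slide": [0.014, -0.01, 0.51], "rotation": [0, 0, 0]}]}}

```text
time_s: 2.53
tcp_pos: [0.507, 0.2029, 0.0696]
tcp_rot: [[-0.957, 0.289, 0.002], [0.289, 0.957, 0.001], [-0.002, 0.001, -1.0]]
ft_force: [-0.1, -0.1, -0.0]
grip_width: 0.0852
gripper_force: 0.0
```

{"name": "move_arm", "arguments": {"steps": [{"slide": [0, 0, 0], "rotation": [0, 0, 0]}, {"slide": [0, 0, 0], "rotation": [0, 0, 0]}, {"slide": [0, 0, 0], "rotation": [0, 0, 0]}, {"slide": [0, 0, 0], "rotation": [0, 0, 0]}, {"slide": [0, 0, 0], "rotation": [0, 0, 0]}, {"slide": [0, 0, 0], "rotation": [0, 0, 0]}, {"slide": [0, 0, 0], "rotation": [0, 0, 0]}, {"slide": [0, 0, 0], "rotation": [0, 0, 0]}, {"slide": [0, 0, 0], "rotation": [0, 0, 0]}, {"slide": [0, 0, 0], "rotation": [0, 0, 0]}], "hand": 1}}

```text
time_s: 3.37
tcp_pos: [0.5062, 0.2029, 0.0688]
tcp_rot: [[-0.957, 0.289, 0.001], [0.289, 0.957, 0.001], [-0.001, 0.001, -1.0]]
ft_force: [-0.6, 1.5, 5.2]
grip_width: 0.0181
gripper_force: 60.4
```

{"name": "move_arm", "arguments": {"steps": [{"slide": [0, 0, -0.15], "rotation": [0, 0, 0]}, {"slide": [0, 0, -0.45], "rotation": [0, 0, 0]}, {"slide": [0, 0, -0.75], "rotation": [0, 0, 0]}, {"slide": [0, 0, -0.85], "rotation": [0, 0, 0]}, {"slide": [0, 0, -0.85], "rotation": [0, 0, 0]}]}}

```text
time_s: 3.78
tcp_pos: [0.5076, 0.2029, 0.1555]
tcp_rot: [[-0.957, 0.289, 0.005], [0.289, 0.957, 0.001], [-0.005, 0.003, -1.0]]
ft_force: [1.0, 0.7, -1.9]
grip_width: 0.0184
gripper_force: 59.8
```

{"name": "move_arm", "arguments": {"steps": [{"slide": [-0.08, -0.22, 0], "rotation": [0, 0, 0]}, {"slide": [-0.16, -0.44, 0], "rotation": [0, 0, 0]}, {"slide": [-0.244, -0.688, 0], "rotation": [0, 0, 0]}]}}

```text
time_s: 4.03
tcp_pos: [0.5077, 0.1293, 0.1509]
tcp_rot: [[-0.958, 0.287, -0.004], [0.287, 0.958, -0.0], [0.004, -0.002, -1.0]]
ft_force: [0.9, 0.0, -2.3]
grip_width: 0.0183
gripper_force: 59.7
```

{"name": "move_arm", "arguments": {"steps": [{"slide": [-0.08, -0.22, 0], "rotation": [0, 0, 0]}, {"slide": [-0.16, -0.44, 0], "rotation": [0, 0, 0]}, {"slide": [-0.244, -0.688, 0], "rotation": [0, 0, 0]}]}}

```text
time_s: 4.28
tcp_pos: [0.5111, 0.056, 0.1508]
tcp_rot: [[-0.957, 0.289, -0.005], [0.289, 0.957, 0.0], [0.004, -0.001, -1.0]]
ft_force: [0.4, -0.5, -1.9]
grip_width: 0.0183
gripper_force: 59.7
```

{"name": "move_arm", "arguments": {"steps": [{"slide": [-0.08, -0.22, 0], "rotation": [0, 0, 0]}, {"slide": [-0.16, -0.44, 0], "rotation": [0, 0, 0]}, {"slide": [-0.244, -0.6, 0], "rotation": [0, 0, 0]}, {"slide": [-0.244, -0.6, 0.3], "rotation": [0, 0, 0]}, {"slide": [-0.244, -0.6, 0.3], "rotation": [0, 0, 0]}, {"slide": [-0.244, -0.6, 0.3], "rotation": [0, 0, 0]}, {"slide": [-0.244, -0.6, 0.3], "rotation": [0, 0, 0]}]}}

```text
time_s: 4.87
tcp_pos: [0.518, -0.0073, 0.1225]
tcp_rot: [[-0.957, 0.289, -0.003], [0.289, 0.957, 0.001], [0.003, -0.0, -1.0]]
ft_force: [-0.0, -0.9, -1.4]
grip_width: 0.0182
gripper_force: 59.7
```

```bash
python3 - <<'E'
from m import *
s=robot.read_state(); print(s["time_s"],s["tcp_pos"],np.round(s["tcp_rot"],4).tolist(),s["ft_force"],s["grip_width"])
P,im=snap("wrist","w3"); _,a=snap("scene","s3")
c=lambda i,x,y,w,h:cv2.resize(i[y:y+h,x:x+w],(400,300))
N=np.array(s["tcp_pos"])-[0,0,.0548]
u=proj(P,[N])[0];v=proj("scene",[N])[0];print(u,v,proj("scene",[[.5165,-.016,.058]]),proj(P,[[.5165,-.016,.058]]))
x,y=int(v[0])-60,int(v[1])-45
cv2.imwrite("pics/c3.png",np.hstack([cv2.resize(im,(400,300)),c(a,x,y,120,90)])[:,:,::-1]); print(x,y)
E
```

```text
4.8667 [ 0.51799314 -0.00725099  0.12251145] [[-0.9574, 0.2888, -0.0025], [0.2888, 0.9574, 0.0006], [0.0026, -0.0001, -1.0]] [-0.00881266 -0.88812941 -1.38953066] 0.018180653073685837
[315.6157544 255.7695003] [368.81235949 236.85557387] [[365.90102216 237.36453416]] [[300.5048558  252.19403306]]
308 191
```

View pics/c3.png

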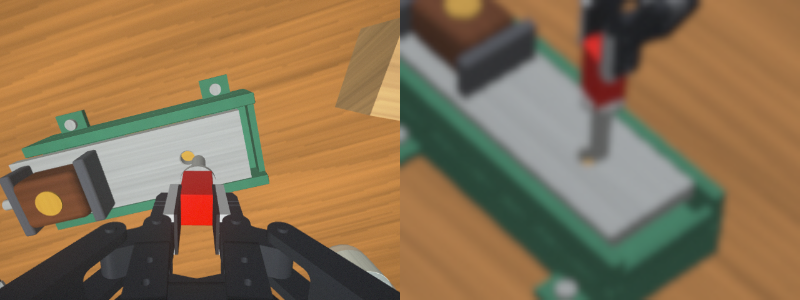

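The wrist half shows the pin held upright with its nose just right of the slide hole, which is at about (299,250) in full pixels. I'll crop in for an exact measurement.

```bash
python3 - <<'E'
from m import *
im=cv2.imread("pics/w3.png"); c=cv2.resize(im[225:285,270:350],(800,600),interpolation=cv2.INTER_CUBIC); cv2.imwrite("pics/c3b.png",c)
E
```

```text
(no output)
```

View pics/c3b.png

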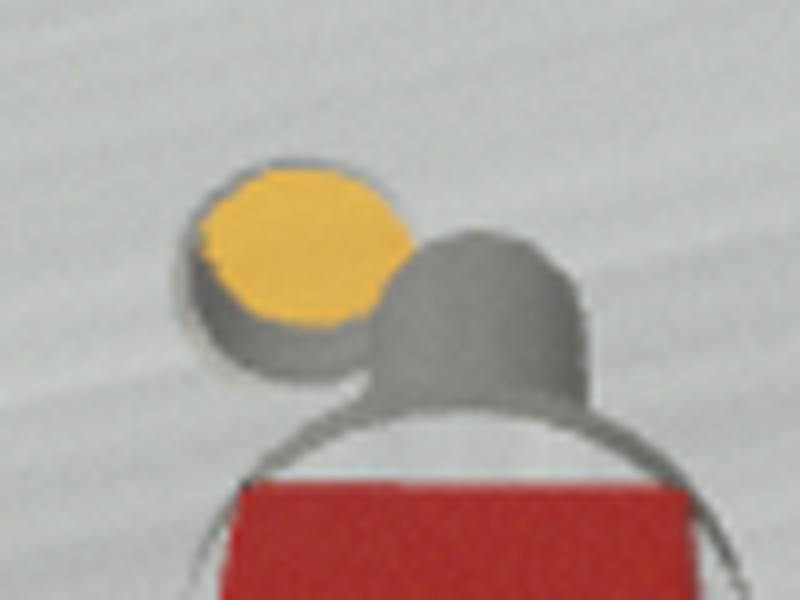

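The crop shows the hole's rim spanning x 190–418, y 158–382 (centre about px (300.4,252.0)). The shank is centred at px 317.8 with its front edge at row 248.

```bash
python3 - <<'E'
from m import *
from scipy.optimize import least_squares
s=robot.read_state();R=np.array(s["tcp_rot"]);T=np.array(s["tcp_pos"]);print(s["time_s"],T)
P=robot.camera_params("wrist"); th=np.linspace(0,6.283,200)
H=onplane(P,[[300.4,252.0]],.058)[0]; 
c=np.c_[np.cos(th),np.sin(th),0*th]
z=T[2]-.0548
q=proj(P,H+.00675*c); print("hole",H,(q.min(0)-[270,225])*10,(q.max(0)-[270,225])*10)
def ext(xy):
    a=np.vstack([proj(P,np.r_[xy,z+.002]+.006*c),proj(P,np.r_[xy,z]+.005*c)]); b=proj(P,np.r_[xy,z+.006]+.006*c)
    return a[:,1].min(), (b[:,0].min()+b[:,0].max())/2
r=least_squares(lambda x:np.array(ext(x))-[248.0,317.8],T[:2],diff_step=1e-4,x_scale=.01)
print("nose",r.x,r.fun,"delta world",H[:2]-r.x,"tool",R.T@np.r_[H[:2]-r.x,0], "hole-TCP",H[:2]-T[:2])
print("axis tilt",R[:,2])
E
```

```text
4.9667 [ 0.51918455 -0.00719016  0.12381187]
hole [ 0.51815923 -0.01617446  0.058     ] [189.15030907 160.12572607] [418.82234613 378.12189923]
nose [ 0.52042771 -0.00632076] [-9.12336873e-12 -2.89901436e-12] delta world [-0.00226848 -0.00985369] tool [-6.68691308e-04 -1.00893056e-02 -2.37409143e-06] hole-TCP [-0.00102532 -0.00898429]
axis tilt [ 7.18918504e-04  7.54277773e-05 -9.99999739e-01]
```

{"name": "move_arm", "arguments": {"steps": [{"slide": [-0.007, -0.1, 0], "rotation": [0, 0, 0]}, {"slide": [-0.007, -0.1, 0.04], "rotation": [0, 0, 0]}, {"slide": [-0.007, -0.1, 0.06], "rotation": [0, 0, 0]}, {"slide": [-0.007, -0.1, 0.06], "rotation": [0, 0, 0]}, {"slide": [-0.007, -0.1, 0.06], "rotation": [0, 0, 0]}, {"slide": [-0.007, -0.1, 0.06], "rotation": [0, 0, 0]}, {"slide": [-0.007, -0.1, 0.06], "rotation": [0, 0, 0]}]}}

```text
time_s: 5.55
tcp_pos: [0.5167, -0.0174, 0.1175]
tcp_rot: [[-0.957, 0.289, 0.0], [0.289, 0.957, 0.0], [-0.0, 0.0, -1.0]]
ft_force: [0.2, -0.1, -1.2]
grip_width: 0.018
gripper_force: 59.7
```

```bash
python3 - <<'E'
from m import *
s=robot.read_state();T=np.array(s["tcp_pos"]);print(s["time_s"],T,s["ft_force"])
P,im=snap("wrist","w4"); cv2.imwrite("pics/c4.png",cv2.resize(im[225:285,270:350,::-1],(800,600),interpolation=cv2.INTER_CUBIC))
N=T-[0,0,.0548];print(proj(P,[N]),(proj(P,[N])-[270,225])*10)
E
```

```text
5.55 [ 0.51674183 -0.01737593  0.11749469] [ 0.19620765 -0.06421545 -1.16351758]
[[315.58866783 255.53690297]] [[455.88667829 305.36902974]]
```

View pics/c4.png

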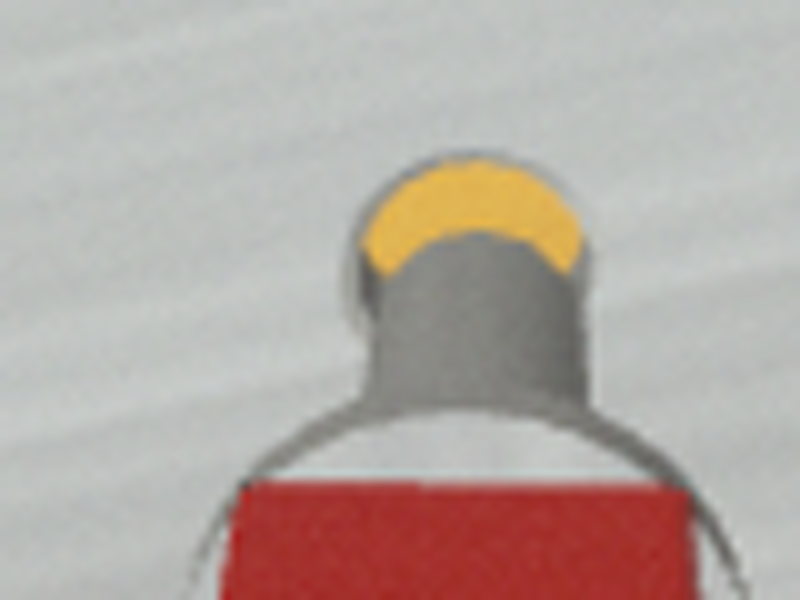

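The pin's nose (x 370–585, front edge row 231 in the crop) now covers the lower half of the hole (x 355–592, top row 150).

```bash
python3 - <<'E'
from m import *
from scipy.optimize import least_squares
s=robot.read_state();R=np.array(s["tcp_rot"]);T=np.array(s["tcp_pos"]);print(s["time_s"],T)
P=robot.camera_params("wrist"); th=np.linspace(0,6.283,200);c=np.c_[np.cos(th),np.sin(th),0*th];z=T[2]-.0548
def hx(xy): q=proj(P,np.r_[xy,.058]+.00675*c); return q[:,1].min(),(q[:,0].min()+q[:,0].max())/2
def ext(xy):
    a=np.vstack([proj(P,np.r_[xy,z+.002]+.006*c),proj(P,np.r_[xy,z]+.005*c)]); b=proj(P,np.r_[xy,z+.006]+.006*c)
    return a[:,1].min(), (b[:,0].min()+b[:,0].max())/2
f=lambda g,t:least_squares(lambda x:np.array(g(x))-t,T[:2],diff_step=1e-4,x_scale=.01).x
h=f(hx,[240.2,317.3]);n=f(ext,[248.1,317.8]);print(h,n,"tool",R.T@np.r_[h-n,0])
E
```

```text
5.6 [ 0.51672441 -0.01739025  0.11746962]
[ 0.5162403  -0.01619589] [ 0.5180274  -0.01651989] tool [ 1.80447628e-03 -2.06300792e-04 -3.80536891e-07]
```

{"name": "move_arm", "arguments": {"steps": [{"slide": [0.012, -0.002, 0.0], "rotation": [0, 0, 0]}, {"slide": [0.012, -0.002, 0.02], "rotation": [0, 0, 0]}, {"slide": [0.012, -0.002, 0.04], "rotation": [0, 0, 0]}, {"slide": [0.012, -0.002, 0.05], "rotation": [0, 0, 0]}, {"slide": [0.012, -0.002, 0.055], "rotation": [0, 0, 0]}, {"slide": [0.012, -0.002, 0.06], "rotation": [0, 0, 0]}, {"slide": [0.012, -0.002, 0.06], "rotation": [0, 0, 0]}, {"slide": [0.012, -0.002, 0.06], "rotation": [0, 0, 0]}]}}

```text
time_s: 6.27
tcp_pos: [0.5155, -0.0173, 0.1114]
tcp_rot: [[-0.957, 0.289, 0.0], [0.289, 0.957, 0.0], [-0.0, 0.0, -1.0]]
ft_force: [0.6, 0.5, -2.2]
grip_width: 0.018
gripper_force: 59.7
```

{"name": "move_arm", "arguments": {"steps": [{"slide": [0, 0, 0.01], "rotation": [0, 0, 0]}, {"slide": [0, 0, 0.02], "rotation": [0, 0, 0]}, {"slide": [0, 0, 0.02], "rotation": [0, 0, 0]}, {"slide": [0, 0, 0.02], "rotation": [0, 0, 0]}]}}

```text
time_s: 6.6
tcp_pos: [0.5154, -0.0173, 0.1093]
tcp_rot: [[-0.957, 0.289, -0.0], [0.289, 0.957, 0.0], [0.0, 0.0, -1.0]]
ft_force: [0.3, 0.9, -1.3]
grip_width: 0.0182
gripper_force: 59.7
```

{"name": "move_arm", "arguments": {"steps": [{"slide": [0, 0, 0.01], "rotation": [0, 0, 0]}, {"slide": [0, 0, 0.02], "rotation": [0, 0, 0]}, {"slide": [0, 0, 0.02], "rotation": [0, 0, 0]}, {"slide": [0, 0, 0.02], "rotation": [0, 0, 0]}]}}

```text
time_s: 6.93
tcp_pos: [0.5154, -0.0173, 0.1073]
tcp_rot: [[-0.957, 0.289, -0.0], [0.289, 0.957, 0.0], [0.0, 0.0, -1.0]]
ft_force: [1.0, -0.6, -1.5]
grip_width: 0.0181
gripper_force: 59.7
```

```bash
python3 - <<'E'
from m import *
im=cv2.imread("pics/top0.png")[:,:,::-1].copy();h=cv2.cvtColor(im,cv2.COLOR_RGB2HSV);P=robot.camera_params("top")
g=((h[...,0]>60)&(h[...,0]<90)&(h[...,1]>100)); g[:,:240]=0;g[:,390:]=0;g[:250]=0;g[350:]=0
# end edges: leftmost / rightmost green col per row (mid rows)
for rows in((280,),(288,),(296,),(304,),(312,)):
    c=np.where(g[rows[0]])[0]; print(rows,c.min(),c.max(),"left@.056",onplane(P,[[c.min()-.5,rows[0]]],.056)[0,:2],"@.03",onplane(P,[[c.min()-.5,rows[0]]],.03)[0,:2])
# side walls lines: top and bottom green rows in cols away from feet
for col in(285,295,305,315,325):
    r=np.where(g[:,col])[0]; a=onplane(P,[[col,r.min()-.5],[col,r.max()+.5]],.056); print(col,r.min(),r.max(),a[:,:2].round(4).tolist(),a.mean(0)[:2])
for r in (274,318): 
    c=np.where(g[r])[0]; print(r,c.min(),c.max(),onplane(P,[[c.min()-.5,r],[c.max()+.5,r]],.056)[:,:2].round(4).tolist())
E
```

```text
(280,) 251 257 left@.056 [0.54976198 0.05051186] @.03 [0.55084675 0.05385953]
(288,) 250 256 left@.056 [0.53467455 0.05261633] @.03 [0.535365   0.05601901]
(296,) 250 256 left@.056 [0.51958503 0.05281993] @.03 [0.5198811  0.05622793]
(304,) 250 256 left@.056 [0.50454526 0.05302102] @.03 [0.50444825 0.05643428]
(312,) 249 256 left@.056 [0.48960637 0.05510582] @.03 [0.48911891 0.05857356]
285 273 319 [[0.5622, -0.0153], [0.4738, -0.0134]] [ 0.51800216 -0.01435706]
295 273 319 [[0.5617, -0.0343], [0.4733, -0.0323]] [ 0.51750098 -0.03326947]
305 274 319 [[0.5593, -0.0532], [0.4728, -0.0511]] [ 0.51605277 -0.05215257]
315 274 320 [[0.5588, -0.0722], [0.4705, -0.0698]] [ 0.5146257  -0.07102521]
325 274 320 [[0.5583, -0.0912], [0.47, -0.0886]] [ 0.5141322  -0.08991217]
274 250 355 [[0.5612, 0.0523], [0.5558, -0.149]]
318 249 363 [[0.4784, 0.0553], [0.4728, -0.1611]]
```

{"name": "move_arm", "arguments": {"steps": [{"slide": [0, 0, 0.02], "rotation": [0, 0, 0]}, {"slide": [0, 0, 0.04], "rotation": [0, 0, 0]}, {"slide": [0, 0, 0.06], "rotation": [0, 0, 0]}, {"slide": [0, 0, 0.07], "rotation": [0, 0, 0]}, {"slide": [0, 0, 0.07], "rotation": [0, 0, 0]}, {"slide": [0, 0, 0.07], "rotation": [0, 0, 0]}]}}

```text
time_s: 7.43
tcp_pos: [0.5153, -0.0173, 0.1003]
tcp_rot: [[-0.957, 0.289, -0.0], [0.289, 0.957, 0.0], [0.0, 0.0, -1.0]]
ft_force: [0.5, -0.0, -1.9]
grip_width: 0.0183
gripper_force: 59.7
```

{"name": "move_arm", "arguments": {"steps": [{"slide": [0, 0, 0.005], "rotation": [0, 0, 0]}, {"slide": [0, 0, 0.01], "rotation": [0, 0, 0]}, {"slide": [0, 0, 0.01], "rotation": [0, 0, 0]}, {"slide": [0, 0, 0.01], "rotation": [0, 0, 0]}]}}

```text
time_s: 7.77
tcp_pos: [0.5154, -0.0173, 0.0994]
tcp_rot: [[-0.957, 0.289, 0.0], [0.289, 0.957, 0.0], [-0.0, 0.0, -1.0]]
ft_force: [-0.2, -0.2, -1.4]
grip_width: 0.0182
gripper_force: 59.7
```

{"name": "move_arm", "arguments": {"steps": [{"slide": [0, 0, 0.005], "rotation": [0, 0, 0]}, {"slide": [0, 0, 0.005], "rotation": [0, 0, 0]}, {"slide": [0, 0, 0.005], "rotation": [0, 0, 0]}]}}

```text
time_s: 8.02
tcp_pos: [0.5154, -0.0173, 0.0989]
tcp_rot: [[-0.957, 0.289, 0.0], [0.289, 0.957, 0.0], [0.0, 0.0, -1.0]]
ft_force: [-0.6, 0.5, -2.2]
grip_width: 0.0181
gripper_force: 59.7
```

{"name": "move_arm", "arguments": {"steps": [{"slide": [0, 0, 0.005], "rotation": [0, 0, 0]}, {"slide": [0, 0, 0.005], "rotation": [0, 0, 0]}, {"slide": [0, 0, 0.005], "rotation": [0, 0, 0]}]}}

```text
time_s: 8.27
tcp_pos: [0.5156, -0.0173, 0.0987]
tcp_rot: [[-0.957, 0.289, 0.001], [0.289, 0.957, -0.0], [-0.001, 0.0, -1.0]]
ft_force: [-0.2, -0.6, 1.1]
grip_width: 0.018
gripper_force: 60.0
```

{"name": "move_arm", "arguments": {"steps": [{"slide": [0, 0, 0.002], "rotation": [0, 0, 0]}, {"slide": [-0.002, -0.01, 0.002], "rotation": [0, 0, 0]}, {"slide": [-0.005, -0.019, 0.002], "rotation": [0, 0, 0]}, {"slide": [-0.007, -0.029, 0.002], "rotation": [0, 0, 0]}, {"slide": [-0.007, -0.029, 0.002], "rotation": [0, 0, 0]}]}}

```text
time_s: 8.68
tcp_pos: [0.5157, -0.0193, 0.0986]
tcp_rot: [[-0.957, 0.29, 0.001], [0.29, 0.957, 0.002], [-0.001, 0.003, -1.0]]
ft_force: [0.0, 5.1, 5.1]
grip_width: 0.0182
gripper_force: 60.5
```

{"name": "move_arm", "arguments": {"steps": [{"slide": [-0.002, -0.01, 0], "rotation": [0, 0, 0]}, {"slide": [-0.005, -0.019, 0], "rotation": [0, 0, 0]}, {"slide": [-0.005, -0.019, 0], "rotation": [0, 0, 0]}, {"slide": [-0.005, -0.019, 0], "rotation": [0, 0, 0]}]}}

```text
time_s: 9.02
tcp_pos: [0.5157, -0.0214, 0.0986]
tcp_rot: [[-0.957, 0.29, 0.001], [0.29, 0.957, 0.002], [-0.001, 0.002, -1.0]]
ft_force: [0.2, 4.6, 5.0]
grip_width: 0.0184
gripper_force: 60.6
```

{"name": "move_arm", "arguments": {"steps": [{"slide": [-0.002, -0.01, 0], "rotation": [0, 0, 0]}, {"slide": [-0.005, -0.019, 0], "rotation": [0, 0, 0]}, {"slide": [-0.005, -0.019, 0], "rotation": [0, 0, 0]}, {"slide": [-0.005, -0.019, 0], "rotation": [0, 0, 0]}]}}

```text
time_s: 9.35
tcp_pos: [0.5155, -0.0236, 0.0985]
tcp_rot: [[-0.957, 0.29, 0.001], [0.29, 0.957, 0.001], [-0.001, 0.002, -1.0]]
ft_force: [0.2, 5.0, 5.0]
grip_width: 0.018
gripper_force: 60.6
```

{"name": "move_arm", "arguments": {"steps": [{"slide": [-0.002, -0.01, 0], "rotation": [0, 0, 0]}, {"slide": [-0.005, -0.019, 0], "rotation": [0, 0, 0]}, {"slide": [-0.005, -0.019, 0], "rotation": [0, 0, 0]}, {"slide": [-0.005, -0.019, 0], "rotation": [0, 0, 0]}]}}

```text
time_s: 9.68
tcp_pos: [0.5154, -0.0258, 0.0985]
tcp_rot: [[-0.957, 0.289, 0.001], [0.289, 0.957, 0.001], [-0.001, 0.001, -1.0]]
ft_force: [0.7, 4.8, 5.0]
grip_width: 0.0182
gripper_force: 60.6
```

{"name": "move_arm", "arguments": {"steps": [{"slide": [-0.002, -0.01, 0], "rotation": [0, 0, 0]}, {"slide": [-0.005, -0.019, 0], "rotation": [0, 0, 0]}, {"slide": [-0.005, -0.019, 0], "rotation": [0, 0, 0]}, {"slide": [-0.005, -0.019, 0], "rotation": [0, 0, 0]}]}}

```text
time_s: 10.02
tcp_pos: [0.5153, -0.028, 0.0984]
tcp_rot: [[-0.957, 0.289, 0.001], [0.289, 0.957, 0.0], [-0.001, 0.001, -1.0]]
ft_force: [1.2, 4.5, 5.0]
grip_width: 0.0185
gripper_force: 60.6
```

{"name": "move_arm", "arguments": {"steps": [{"slide": [-0.002, -0.01, 0], "rotation": [0, 0, 0]}, {"slide": [-0.005, -0.019, 0], "rotation": [0, 0, 0]}, {"slide": [-0.005, -0.019, 0], "rotation": [0, 0, 0]}, {"slide": [-0.005, -0.019, 0], "rotation": [0, 0, 0]}]}}

```text
time_s: 10.35
tcp_pos: [0.5146, -0.0311, 0.0975]
tcp_rot: [[-0.957, 0.289, -0.001], [0.289, 0.957, -0.002], [0.0, -0.002, -1.0]]
ft_force: [0.8, 0.1, -0.9]
grip_width: 0.0185
gripper_force: 59.8
```

{"name": "move_arm", "arguments": {"steps": [{"slide": [-0.002, -0.01, 0], "rotation": [0, 0, 0]}, {"slide": [-0.005, -0.019, 0], "rotation": [0, 0, 0]}, {"slide": [-0.005, -0.019, 0], "rotation": [0, 0, 0]}, {"slide": [-0.005, -0.019, 0], "rotation": [0, 0, 0]}]}}

```text
time_s: 10.68
tcp_pos: [0.5144, -0.0324, 0.0978]
tcp_rot: [[-0.957, 0.289, -0.001], [0.289, 0.957, -0.0], [0.001, -0.001, -1.0]]
ft_force: [0.7, 0.9, -2.8]
grip_width: 0.0181
gripper_force: 59.6
```

{"name": "move_arm", "arguments": {"steps": [{"slide": [0, 0, 0.005], "rotation": [0, 0, 0]}, {"slide": [0, 0, 0.01], "rotation": [0, 0, 0]}, {"slide": [0, 0, 0.01], "rotation": [0, 0, 0]}]}}

```text
time_s: 10.93
tcp_pos: [0.5146, -0.0323, 0.0971]
tcp_rot: [[-0.957, 0.289, -0.0], [0.289, 0.957, -0.0], [0.0, -0.0, -1.0]]
ft_force: [-0.1, 0.1, -1.6]
grip_width: 0.0181
gripper_force: 59.7
```

{"name": "move_arm", "arguments": {"steps": [{"slide": [0, 0, 0.005], "rotation": [0, 0, 0]}, {"slide": [0, 0, 0.01], "rotation": [0, 0, 0]}, {"slide": [0, 0, 0.01], "rotation": [0, 0, 0]}]}}

```text
time_s: 11.18
tcp_pos: [0.5146, -0.0322, 0.0961]
tcp_rot: [[-0.957, 0.289, -0.0], [0.289, 0.957, -0.0], [0.0, -0.0, -1.0]]
ft_force: [0.8, -0.5, -1.1]
grip_width: 0.0179
gripper_force: 59.7
```

{"name": "move_arm", "arguments": {"steps": [{"slide": [0, 0, 0.01], "rotation": [0, 0, 0]}, {"slide": [0, 0, 0.02], "rotation": [0, 0, 0]}, {"slide": [0, 0, 0.03], "rotation": [0, 0, 0]}, {"slide": [0, 0, 0.03], "rotation": [0, 0, 0]}]}}

```text
time_s: 11.52
tcp_pos: [0.5146, -0.032, 0.0929]
tcp_rot: [[-0.957, 0.289, -0.0], [0.289, 0.957, 0.0], [0.001, -0.0, -1.0]]
ft_force: [-0.5, 0.6, -1.8]
grip_width: 0.0181
gripper_force: 59.7
```

{"name": "move_arm", "arguments": {"steps": [{"slide": [0, 0, 0.01], "rotation": [0, 0, 0]}, {"slide": [0, 0, 0.02], "rotation": [0, 0, 0]}, {"slide": [0, 0, 0.03], "rotation": [0, 0, 0]}, {"slide": [0, 0, 0.04], "rotation": [0, 0, 0]}, {"slide": [0, 0, 0.05], "rotation": [0, 0, 0]}, {"slide": [0, 0, 0.055], "rotation": [0, 0, 0]}, {"slide": [0, 0, 0.055], "rotation": [0, 0, 0]}]}}

```text
time_s: 12.1
tcp_pos: [0.5148, -0.032, 0.0875]
tcp_rot: [[-0.957, 0.289, -0.0], [0.289, 0.957, 0.0], [0.0, 0.0, -1.0]]
ft_force: [0.1, 1.0, -1.6]
grip_width: 0.0181
gripper_force: 59.7
```

{"name": "move_arm", "arguments": {"steps": [{"slide": [0.002, 0.01, 0], "rotation": [0, 0, 0]}, {"slide": [0.005, 0.019, 0], "rotation": [0, 0, 0]}, {"slide": [0.007, 0.029, 0], "rotation": [0, 0, 0]}, {"slide": [0.01, 0.039, 0], "rotation": [0, 0, 0]}, {"slide": [0.01, 0.039, 0], "rotation": [0, 0, 0]}]}}

```text
time_s: 12.52
tcp_pos: [0.5149, -0.029, 0.0877]
tcp_rot: [[-0.958, 0.288, -0.0], [0.288, 0.958, -0.002], [-0.001, -0.002, -1.0]]
ft_force: [-0.5, -3.6, -1.3]
grip_width: 0.0182
gripper_force: 59.7
```

{"name": "move_arm", "arguments": {"steps": [{"slide": [0.002, 0.01, 0], "rotation": [0, 0, 0]}, {"slide": [0.005, 0.019, 0], "rotation": [0, 0, 0]}, {"slide": [0.007, 0.029, 0], "rotation": [0, 0, 0]}, {"slide": [0.01, 0.039, 0], "rotation": [0, 0, 0]}, {"slide": [0.01, 0.039, 0], "rotation": [0, 0, 0]}]}}

```text
time_s: 12.93
tcp_pos: [0.5151, -0.0257, 0.0878]
tcp_rot: [[-0.958, 0.288, -0.0], [0.288, 0.958, -0.003], [-0.001, -0.003, -1.0]]
ft_force: [0.1, -6.3, -1.6]
grip_width: 0.0183
gripper_force: 59.8
```

{"name": "move_arm", "arguments": {"steps": [{"slide": [0.002, 0.01, 0], "rotation": [0, 0, 0]}, {"slide": [0.005, 0.019, 0], "rotation": [0, 0, 0]}, {"slide": [0.007, 0.029, 0], "rotation": [0, 0, 0]}, {"slide": [0.01, 0.039, 0], "rotation": [0, 0, 0]}, {"slide": [0.01, 0.039, 0], "rotation": [0, 0, 0]}]}}

```text
time_s: 13.35
tcp_pos: [0.5153, -0.0217, 0.0878]
tcp_rot: [[-0.958, 0.288, -0.0], [0.288, 0.958, -0.003], [-0.001, -0.003, -1.0]]
ft_force: [-1.6, -5.7, -2.5]
grip_width: 0.0181
gripper_force: 59.8
```

{"name": "move_arm", "arguments": {"steps": [{"slide": [0, 0, 0.01], "rotation": [0, 0, 0]}, {"slide": [0, 0, 0.02], "rotation": [0, 0, 0]}, {"slide": [0, 0, 0.025], "rotation": [0, 0, 0]}, {"slide": [0, 0, 0.025], "rotation": [0, 0, 0]}]}}

```text
time_s: 13.68
tcp_pos: [0.5158, -0.0217, 0.0857]
tcp_rot: [[-0.958, 0.288, 0.001], [0.288, 0.958, -0.003], [-0.002, -0.003, -1.0]]
ft_force: [-0.6, -5.7, -0.6]
grip_width: 0.0182
gripper_force: 60.1
```

{"name": "move_arm", "arguments": {"steps": [{"slide": [0, 0, 0.004], "rotation": [0, 0, 0]}, {"slide": [0, 0, 0.004], "rotation": [0, 0, 0]}, {"slide": [0, 0, 0.004], "rotation": [0, 0, 0]}]}}

```text
time_s: 13.93
tcp_pos: [0.5158, -0.0217, 0.0854]
tcp_rot: [[-0.958, 0.288, 0.001], [0.288, 0.958, -0.003], [-0.002, -0.003, -1.0]]
ft_force: [-0.5, -4.6, 1.3]
grip_width: 0.018
gripper_force: 60.1
```

{"name": "move_arm", "arguments": {"steps": [{"slide": [0, 0, 0.003], "rotation": [0, 0, 0]}, {"slide": [0.002, 0.01, 0.003], "rotation": [0, 0, 0]}, {"slide": [0.005, 0.019, 0.003], "rotation": [0, 0, 0]}, {"slide": [0.005, 0.019, 0.003], "rotation": [0, 0, 0]}]}}

```text
time_s: 14.27
tcp_pos: [0.5159, -0.0198, 0.0852]
tcp_rot: [[-0.958, 0.288, 0.001], [0.288, 0.958, -0.004], [-0.002, -0.003, -1.0]]
ft_force: [-0.7, -7.1, 2.3]
grip_width: 0.0181
gripper_force: 60.1
```

{"name": "move_arm", "arguments": {"steps": [{"slide": [0.002, 0.008, 0], "rotation": [0, 0, 0]}, {"slide": [0.004, 0.015, 0], "rotation": [0, 0, 0]}, {"slide": [0.004, 0.015, 0], "rotation": [0, 0, 0]}, {"slide": [0.004, 0.015, 0], "rotation": [0, 0, 0]}]}}

```text
time_s: 14.6
tcp_pos: [0.516, -0.0183, 0.0852]
tcp_rot: [[-0.958, 0.288, 0.001], [0.288, 0.958, -0.004], [-0.002, -0.003, -1.0]]
ft_force: [-0.4, -6.4, 1.3]
grip_width: 0.0181
gripper_force: 60.1
```

{"name": "move_arm", "arguments": {"steps": [{"slide": [0.002, 0.008, 0], "rotation": [0, 0, 0]}, {"slide": [0.004, 0.015, 0], "rotation": [0, 0, 0]}, {"slide": [0.004, 0.015, 0], "rotation": [0, 0, 0]}, {"slide": [0.004, 0.015, 0], "rotation": [0, 0, 0]}]}}

```text
time_s: 14.93
tcp_pos: [0.5161, -0.0167, 0.0852]
tcp_rot: [[-0.958, 0.288, 0.001], [0.288, 0.958, -0.003], [-0.002, -0.003, -1.0]]
ft_force: [-2.7, -6.0, 1.0]
grip_width: 0.0184
gripper_force: 60.1
```

{"name": "move_arm", "arguments": {"steps": [{"slide": [0.002, 0.008, 0], "rotation": [0, 0, 0]}, {"slide": [0.004, 0.015, 0], "rotation": [0, 0, 0]}, {"slide": [0.004, 0.015, 0], "rotation": [0, 0, 0]}, {"slide": [0.004, 0.015, 0], "rotation": [0, 0, 0]}]}}

```text
time_s: 15.27
tcp_pos: [0.5161, -0.0152, 0.0852]
tcp_rot: [[-0.958, 0.288, 0.001], [0.288, 0.958, -0.003], [-0.002, -0.003, -1.0]]
ft_force: [-0.5, -6.0, 1.3]
grip_width: 0.018
gripper_force: 60.1
```

{"name": "move_arm", "arguments": {"steps": [{"slide": [0.001, 0.006, 0], "rotation": [0, 0, 0]}, {"slide": [0.003, 0.012, 0], "rotation": [0, 0, 0]}, {"slide": [0.003, 0.012, 0], "rotation": [0, 0, 0]}, {"slide": [0.003, 0.012, 0], "rotation": [0, 0, 0]}]}}

```text
time_s: 15.6
tcp_pos: [0.5162, -0.014, 0.0852]
tcp_rot: [[-0.958, 0.288, 0.001], [0.288, 0.958, -0.004], [-0.002, -0.003, -1.0]]
ft_force: [0.1, -6.7, 0.9]
grip_width: 0.0181
gripper_force: 60.1
```

{"name": "move_arm", "arguments": {"steps": [{"slide": [0.001, 0.006, 0], "rotation": [0, 0, 0]}, {"slide": [0.003, 0.012, 0], "rotation": [0, 0, 0]}, {"slide": [0.003, 0.012, 0], "rotation": [0, 0, 0]}, {"slide": [0.003, 0.012, 0], "rotation": [0, 0, 0]}]}}

```text
time_s: 15.93
tcp_pos: [0.5163, -0.0127, 0.0852]
tcp_rot: [[-0.958, 0.288, 0.001], [0.288, 0.958, -0.004], [-0.002, -0.003, -1.0]]
ft_force: [-1.1, -5.6, 0.5]
grip_width: 0.0184
gripper_force: 60.1
```

{"name": "move_arm", "arguments": {"steps": [{"slide": [-0.003, -0.012, 0], "rotation": [0, 0, 0]}, {"slide": [-0.003, -0.012, 0], "rotation": [0, 0, 0]}, {"slide": [-0.003, -0.012, 0], "rotation": [0, 0, 0]}]}}

```text
time_s: 16.18
tcp_pos: [0.5161, -0.013, 0.085]
tcp_rot: [[-0.957, 0.289, 0.001], [0.289, 0.957, -0.002], [-0.002, -0.001, -1.0]]
ft_force: [-0.7, -5.2, 0.4]
grip_width: 0.0184
gripper_force: 60.2
```

{"name": "move_arm", "arguments": {"steps": [{"slide": [0, 0, 0.003], "rotation": [0, 0, 0]}, {"slide": [0, 0, 0.003], "rotation": [0, 0, 0]}, {"slide": [0, 0, 0.003], "rotation": [0, 0, 0]}]}}

```text
time_s: 16.43
tcp_pos: [0.5161, -0.013, 0.0846]
tcp_rot: [[-0.957, 0.289, 0.001], [0.289, 0.957, -0.002], [-0.001, -0.001, -1.0]]
ft_force: [-0.5, -5.7, 1.5]
grip_width: 0.0181
gripper_force: 60.2
```

{"name": "move_arm", "arguments": {"steps": [{"slide": [-0.003, -0.012, 0], "rotation": [0, 0, 0]}, {"slide": [-0.003, -0.012, 0], "rotation": [0, 0, 0]}, {"slide": [-0.003, -0.012, 0], "rotation": [0, 0, 0]}]}}

```text
time_s: 16.68
tcp_pos: [0.516, -0.0134, 0.0845]
tcp_rot: [[-0.957, 0.289, 0.001], [0.289, 0.957, 0.0], [-0.001, 0.0, -1.0]]
ft_force: [0.5, -2.8, 1.7]
grip_width: 0.0183
gripper_force: 60.2
```

{"name": "move_arm", "arguments": {"steps": [{"slide": [-0.002, -0.008, 0], "rotation": [0, 0, 0]}, {"slide": [-0.002, -0.008, 0], "rotation": [0, 0, 0]}, {"slide": [-0.002, -0.008, 0], "rotation": [0, 0, 0]}]}}

```text
time_s: 16.93
tcp_pos: [0.5159, -0.0137, 0.0844]
tcp_rot: [[-0.957, 0.289, 0.001], [0.289, 0.957, 0.001], [-0.001, 0.001, -1.0]]
ft_force: [1.4, -2.2, 2.5]
grip_width: 0.0182
gripper_force: 60.2
```

{"name": "move_arm", "arguments": {"steps": [{"slide": [-0.002, -0.01, 0], "rotation": [0, 0, 0]}, {"slide": [-0.002, -0.01, 0], "rotation": [0, 0, 0]}, {"slide": [-0.002, -0.01, 0], "rotation": [0, 0, 0]}]}}

```text
time_s: 17.18
tcp_pos: [0.5157, -0.0144, 0.0842]
tcp_rot: [[-0.957, 0.29, 0.001], [0.29, 0.957, 0.002], [-0.0, 0.002, -1.0]]
ft_force: [1.8, 0.8, 1.9]
grip_width: 0.0179
gripper_force: 60.2
```

{"name": "move_arm", "arguments": {"steps": [{"slide": [-0.002, -0.01, 0], "rotation": [0, 0, 0]}, {"slide": [-0.002, -0.01, 0], "rotation": [0, 0, 0]}, {"slide": [-0.002, -0.01, 0], "rotation": [0, 0, 0]}]}}

```text
time_s: 17.43
tcp_pos: [0.5151, -0.0158, 0.0838]
tcp_rot: [[-0.957, 0.289, -0.001], [0.289, 0.957, 0.001], [0.001, 0.001, -1.0]]
ft_force: [1.3, 0.2, -1.0]
grip_width: 0.0178
gripper_force: 59.9
```

{"name": "move_arm", "arguments": {"steps": [{"slide": [0, 0, 0.005], "rotation": [0, 0, 0]}, {"slide": [0, 0, 0.005], "rotation": [0, 0, 0]}, {"slide": [0, 0, 0.005], "rotation": [0, 0, 0]}]}}

```text
time_s: 17.68
tcp_pos: [0.5151, -0.016, 0.0834]
tcp_rot: [[-0.957, 0.289, -0.0], [0.289, 0.957, 0.001], [0.001, 0.0, -1.0]]
ft_force: [1.7, 2.6, -2.2]
grip_width: 0.0179
gripper_force: 59.7
```

{"name": "move_arm", "arguments": {"steps": [{"slide": [0, 0, 0.005], "rotation": [0, 0, 0]}, {"slide": [0, 0, 0.01], "rotation": [0, 0, 0]}, {"slide": [0, 0, 0.01], "rotation": [0, 0, 0]}]}}

```text
time_s: 17.93
tcp_pos: [0.5153, -0.0161, 0.0826]
tcp_rot: [[-0.957, 0.289, -0.0], [0.289, 0.957, 0.0], [0.0, 0.0, -1.0]]
ft_force: [0.6, 2.2, -1.7]
grip_width: 0.0184
gripper_force: 59.8
```

{"name": "move_arm", "arguments": {"steps": [{"slide": [0, 0, 0.01], "rotation": [0, 0, 0]}, {"slide": [0, 0, 0.02], "rotation": [0, 0, 0]}, {"slide": [0, 0, 0.03], "rotation": [0, 0, 0]}, {"slide": [0, 0, 0.03], "rotation": [0, 0, 0]}]}}

```text
time_s: 18.27
tcp_pos: [0.5153, -0.0161, 0.0795]
tcp_rot: [[-0.957, 0.289, -0.0], [0.289, 0.957, 0.0], [0.0, 0.0, -1.0]]
ft_force: [1.7, 1.8, -1.9]
grip_width: 0.0179
gripper_force: 59.8
```

{"name": "move_arm", "arguments": {"steps": [{"slide": [0, 0, 0.01], "rotation": [0, 0, 0]}, {"slide": [0, 0, 0.02], "rotation": [0, 0, 0]}, {"slide": [0, 0, 0.03], "rotation": [0, 0, 0]}, {"slide": [0, 0, 0.04], "rotation": [0, 0, 0]}, {"slide": [0, 0, 0.04], "rotation": [0, 0, 0]}]}}

```text
time_s: 18.68
tcp_pos: [0.5154, -0.0161, 0.0755]
tcp_rot: [[-0.957, 0.289, 0.0], [0.289, 0.957, 0.0], [0.0, 0.0, -1.0]]
ft_force: [2.0, 1.9, -2.2]
grip_width: 0.0184
gripper_force: 59.8
```

Smooth; 8.7 mm to go.

{"name": "move_arm", "arguments": {"steps": [{"slide": [0, 0, 0.01], "rotation": [0, 0, 0]}, {"slide": [0, 0, 0.02], "rotation": [0, 0, 0]}, {"slide": [0, 0, 0.03], "rotation": [0, 0, 0]}, {"slide": [0, 0, 0.04], "rotation": [0, 0, 0]}, {"slide": [0, 0, 0.05], "rotation": [0, 0, 0]}, {"slide": [0, 0, 0.06], "rotation": [0, 0, 0]}, {"slide": [0, 0, 0.07], "rotation": [0, 0, 0]}, {"slide": [0, 0, 0.07], "rotation": [0, 0, 0]}, {"slide": [0, 0, 0.07], "rotation": [0, 0, 0]}]}}

```text
time_s: 19.43
tcp_pos: [0.5154, -0.0161, 0.0685]
tcp_rot: [[-0.957, 0.289, 0.0], [0.289, 0.957, 0.0], [-0.0, 0.0, -1.0]]
ft_force: [2.5, 3.2, -1.8]
grip_width: 0.0184
gripper_force: 59.8
```

{"name": "move_arm", "arguments": {"steps": [{"slide": [0, 0, 0.005], "rotation": [0, 0, 0]}, {"slide": [0, 0, 0.01], "rotation": [0, 0, 0]}, {"slide": [0, 0, 0.014], "rotation": [0, 0, 0]}, {"slide": [0, 0, 0.014], "rotation": [0, 0, 0]}, {"slide": [0, 0, 0.014], "rotation": [0, 0, 0]}]}}

```text
time_s: 19.85
tcp_pos: [0.5155, -0.0161, 0.0673]
tcp_rot: [[-0.957, 0.289, 0.0], [0.289, 0.957, 0.0], [-0.0, 0.0, -1.0]]
ft_force: [2.4, 4.8, 0.8]
grip_width: 0.0179
gripper_force: 60.0
```

{"name": "move_arm", "arguments": {"steps": [{"slide": [-0.001, 0.006, 0.002], "rotation": [0, 0, 0]}, {"slide": [-0.001, 0.006, 0.003], "rotation": [0, 0, 0]}, {"slide": [-0.001, 0.006, 0.004], "rotation": [0, 0, 0]}, {"slide": [-0.001, 0.006, 0.004], "rotation": [0, 0, 0]}]}}

```text
time_s: 20.18
tcp_pos: [0.5155, -0.0159, 0.0669]
tcp_rot: [[-0.957, 0.289, -0.0], [0.289, 0.957, -0.0], [0.0, -0.0, -1.0]]
ft_force: [2.2, 2.3, 0.9]
grip_width: 0.0184
gripper_force: 60.1
```

{"name": "move_arm", "arguments": {"steps": [{"slide": [-0.001, 0.004, 0.003], "rotation": [0, 0, 0]}, {"slide": [-0.001, 0.004, 0.005], "rotation": [0, 0, 0]}, {"slide": [-0.001, 0.004, 0.005], "rotation": [0, 0, 0]}, {"slide": [-0.001, 0.004, 0.005], "rotation": [0, 0, 0]}]}}

```text
time_s: 20.52
tcp_pos: [0.5156, -0.0158, 0.0668]
tcp_rot: [[-0.957, 0.289, -0.0], [0.289, 0.957, -0.001], [-0.0, -0.001, -1.0]]
ft_force: [-1.0, -0.0, 4.3]
grip_width: 0.0184
gripper_force: 60.6
```

{"name": "move_arm", "arguments": {"steps": [{"slide": [0, 0, 0], "rotation": [0, 0, 0]}, {"slide": [0, 0, 0], "rotation": [0, 0, 0]}, {"slide": [0, 0, 0], "rotation": [0, 0, 0]}, {"slide": [0, 0, 0], "rotation": [0, 0, 0]}, {"slide": [0, 0, 0], "rotation": [0, 0, 0]}, {"slide": [0, 0, 0], "rotation": [0, 0, 0]}, {"slide": [0, 0, 0], "rotation": [0, 0, 0]}, {"slide": [0, 0, 0], "rotation": [0, 0, 0]}, {"slide": [0, 0, 0], "rotation": [0, 0, 0]}, {"slide": [0, 0, 0], "rotation": [0, 0, 0]}], "hand": 0}}

```text
time_s: 21.35
tcp_pos: [0.5158, -0.0153, 0.0664]
tcp_rot: [[-0.957, 0.289, 0.0], [0.289, 0.957, 0.0], [-0.0, 0.0, -1.0]]
ft_force: [0.4, -0.5, -0.7]
grip_width: 0.0852
gripper_force: 0.0
```

{"name": "move_arm", "arguments": {"steps": [{"slide": [0, 0, -0.1], "rotation": [0, 0, 0]}, {"slide": [0, 0, -0.3], "rotation": [0, 0, 0]}, {"slide": [0, 0, -0.6], "rotation": [0, 0, 0]}, {"slide": [0, 0, -0.9], "rotation": [0, 0, 0]}, {"slide": [0, 0, -0.9], "rotation": [0, 0, 0]}, {"slide": [0, 0, -0.9], "rotation": [0, 0, 0]}]}}

```text
time_s: 21.85
tcp_pos: [0.5174, -0.0156, 0.159]
tcp_rot: [[-0.957, 0.289, 0.005], [0.289, 0.957, -0.001], [-0.005, 0.001, -1.0]]
ft_force: [-1.2, -0.3, -0.6]
grip_width: 0.0856
gripper_force: 0.0
```

```bash
python3 - <<'E'
from m import *
P,im=snap("wrist","w9"); _,a=snap("scene","s9")
v=proj("scene",[[.5155,-.016,.08]])[0]; x,y=int(v[0])-60,int(v[1])-45
cv2.imwrite("pics/c9.png",np.hstack([cv2.resize(im,(400,300)),cv2.resize(a[y:y+90,x:x+120],(400,300),interpolation=cv2.INTER_CUBIC)])[:,:,::-1])
m=(im[...,0]>205)&(im[...,1]<70); b=cv2.minAreaRect(blob(m,50)[0]); q=onplane(P,cv2.boxPoints(b),.1); d=np.diff(q,axis=0); print(b,q.mean(0),np.linalg.norm(d,axis=1))
E
```

```text
((315.5, 250.0), (32.0, 33.0), 90.0) [ 0.51601874 -0.01514609  0.1       ] [0.01857527 0.01921228 0.01902688]
```

View pics/c9.png

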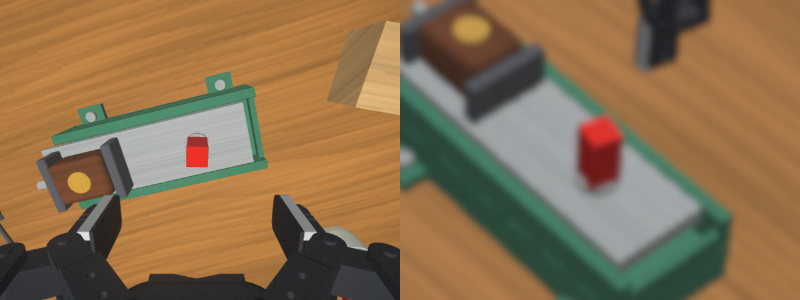

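The pin stands upright with its flange flat on the top slide: the head is at about (316,250) in the wrist view and upright in the scene crop. The gripper is clear, so I'm handing in.

```bash
python3 -c "
from bench import robot
print(robot.job_done())"
```

```text
the job is handed in; nothing more can be done
None
```

The pin went through both slides into the base socket and rests with its flange on the top slide; I let go, backed the gripper clear and handed in at about 22 s, with wrist-force readings under about 8 N and the jar and gouges left alone.

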